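# Centre the gourd bottle on its display stand

## Task

The little white gourd bottle on the counter has been knocked off-centre on its round wooden display stand. With closed fingertips, push it gently back to the middle of the stand with light taps low on its belly, without tipping it, gripping it or lifting it, and leave the stand and everything else on the counter where they are.

Things in the scene. Friction and masses are not known exactly. Their poses are not given: they have to be found in the camera images.
- gourd: small white ceramic gourd bottle with red stopper, about 0.14 kg, round about its z (up), 80 mm tall. Origin: underside centre of its flat foot, 32 mm across. Belly widest, 56 mm across, 19 to 25 mm above the foot; waist 27 mm at 47 mm; upper bulb 34 mm at 58 mm; stopper 15 mm, ends at 80 mm. Stands loose on the stand: pushed slowly at the belly it slides, at the upper bulb it topples
- stand: round turned rosewood display stand, dark red-brown, loose, about 0.32 kg, 40 mm tall. Flat top 100 mm across with a thin brass ring, 85 mm across, inlaid round its centre; friction with the bottle about 0.4; foot 96 mm across. Origin: centre of its underside, z up; the centre of its top lies 40 mm above
- calculator: dark desk calculator lying flat, 155 x 112 x 26 mm (x, y, z with its keys); origin at the centre of its underside
- can: red drink can with a yellow band, standing, 66 mm across, 112 mm tall; origin at the centre of its underside
- jar: amber jar with a brass-coloured lid and a pale label, standing, 68 mm across, 88 mm tall; origin at the centre of its underside
- receipts: pink receipt pad lying flat, 75 x 130 x 12 mm (x, y, z); origin at the centre of its underside. All these things stand on a green desk pad, 4 mm thick, fixed to the counter
There are look-alikes about, which are no part of the job. Of the things like the gourd, leave any that is green; of the rest the smaller one is meant.

How it is judged:
By the outcome, as a careful person would: the job done as asked, in the order asked, and still so for the second after the job is handed in, with the robot touching nothing.
It also fails if it takes over 45 s, if anything falls off the work surface, if the arm or the gripper's body presses on something with over 40 N, if the wrist force passes 120 N, or if a joint passes its speed limit or range.

## Robot

A 6-joint arm with a two-finger parallel gripper is mounted at the origin on the work surface. World frame = base frame: x ahead of the robot, y to its left, z up, the work surface at z = 0. Lengths are in m, angles in rad, forces in N, time in s.
With the tool pointing down it reaches from about 0.375 to 0.9 m from the base axis. Payload 3.1 kg.
Tool frame: the origin (TCP) lies midway between the tips of the shut fingers; the grasp point (between the pads) lies 19 mm behind it; z points along the fingers, y is the line along which they close (so a half turn about z gives the same grasp; the last joint's range is limited). The gripper opens to 87 mm and grips with 3 to 60 N. Pads are 19 mm wide; open, the fingers measure 117 mm over their backs; the gripper's body (75 mm by 190 mm) begins 51 mm behind the grasp point.
Start: joints at [0.932, 0.527, 1.433, -0, 1.181, -0.178], TCP at [0.277, 0.56, 0.223] pointing down, gripper open.
Joint ranges: [-3.08, 3.08], [-0.75, 2.2], [0.22, 2.44], [-1.43, 4.57], [0, 2.65], [-2.85, 2.85]. Speed limits (rad/s): [2.79, 2.79, 3.14, 3.14, 3.14, 3.14].

## Interface

Orientations are given as a rotation vector (axis times angle).
In Python, from rig import ctrl gives the robot as it stands.
- The arm moves only by the tool send_rows, never from a script. Its arguments are lists of equal length, an entry for each row: "translation": the shift along the tool's x, y, z in mm, a list of three; "spin": the turn about the tool's z in degrees; "hand": the gripper command: -1 is shut, 1 is fully open, values between are in proportion. A call has 1 to 10 rows; each row is the pose to reach, as a shift and turn from the pose commanded when the call began, along the tool's axes at that moment; what a row does not reach only later rows make up. A row lasts 1/8 s, in which the tool goes at most 62.5 mm and 10.7 degrees, less where a joint would pass 70% of its speed; a pose out of reach is approached as far as the arm can. A call with a gripper value outside its range is refused whole. The fingers move at their own pace and stop on an object; "newtons" is the grip in N (left out, the last holds). Time passes only in rows, so rows that repeat a pose let the fingers close. It gives the time, the measured TCP pose, the force, the opening and the grip force at its end, in the units of the state.
- ctrl.read_state(): the state, without advancing time (a new reading comes with each control period).
- ctrl.grab_frame(name): name is "scene" or "top" or "wrist"; returns a dict with "frame" (420x560x3 uint8, red, green, blue), "depth" (420x560 float32, m along the optical axis (not along the pixel's ray), 0 where there is no reading), "K" (3x3 intrinsics, pixels), "eye" and "orientation" of the camera in the world. Camera axes: x right, y down, z forward; pixel columns grow to the right and rows downward; lengths in m; the calibration is good to about 2 mm. The wrist camera is an equidistant fisheye: a pixel r from the principal point sees the ray r / f radians off the axis. A picture is of the moment at which its call begins.
- ctrl.hand_in(): hands the job in; it is judged then, once.
The state is a dict: "time": time; "joints": joint angles; "qvel": joint speeds; "tau": joint torques, N m; "tool_pos": TCP position; "tool_rot": TCP orientation; "force": force on the tool from outside, world axes, zero at the start; "ft_torque": the same for the moment, N m; "gripper_width": finger opening in m; "finger_force": force on a finger pad.
Only numpy, scipy, OpenCV 4.12 (cv2) and the standard library are available. Lean on these libraries where they do the work, as an engineer would, in place of code of your own. Each camera call takes 0.05 s, during which the arm holds its last target. There are 200 camera calls.

## Working session

There is one attempt and no reset: what is moved stays moved. The work goes in short steps, Python scripts to look and compute and a tool call to move; the robot and the scene stay as the last step left them, time stands still between calls to the robot, and variables do not carry over. Pictures are saved under pics/ and viewed, at most 10 in all, crops included, and the job is handed in when it is done.

Besides the shell and the picture viewer there is one more tool, called after "Call:" as name(argument=value, ...), one argument or row to a line, values as JSON. send_rows: Moves the arm, as the interface text tells. Its arguments: {"type":"object","properties":{"translation":{"type":"array","items":{"type":"array","items":{"type":"number"}}},"spin":{"type":"array","items":{"type":"number"}},"hand":{"type":"array","items":{"type":"number"}},"newtons":{"type":"number"}},"required":["translation","spin","hand"]}

```bash
mkdir -p pics; cat > h.py <<'E'
import numpy as np,cv2
from scipy.spatial.transform import Rotation as R
from rig import ctrl
def grab(n):
    f=ctrl.grab_frame(n); return f
def rot(f):
    o=np.array(f["orientation"],float)
    return o if o.shape==(3,3) else R.from_rotvec(o).as_matrix() if o.size==3 else R.from_quat(o).as_matrix()
def cloud(f):
    d=f["depth"];K=f["K"];v,u=np.mgrid[:d.shape[0],:d.shape[1]]
    p=np.stack([(u-K[0][2])/K[0][0]*d,(v-K[1][2])/K[1][1]*d,d],-1)
    return p@rot(f).T+np.array(f["eye"])
def save(f,name,crop=None,s=1):
    im=f["frame"][...,::-1]
    if crop: a,b,c,d=crop; im=im[b:d,a:c]
    cv2.imwrite("pics/"+name,cv2.resize(im,None,fx=s,fy=s,interpolation=cv2.INTER_CUBIC))
E
python3 - <<'E'
from h import *
import pickle
for n in("scene","top"):
    f=grab(n);save(f,n+"1.png");pickle.dump(f,open(n+".pkl","wb"));print(n,f["K"],f["eye"],f["orientation"])
print(ctrl.read_state())
E
```

```text
scene [[509.84211699   0.         280.80764463]
 [  0.         509.84211699 207.61873348]
 [  0.           0.           1.        ]] [1.07775732 0.74674009 0.62887085] [-0.73945813 -2.47842033  1.30376416]
top [[385.01703269   0.         279.48715226]
 [  0.         385.01703269 202.29461091]
 [  0.           0.           1.        ]] [0.55010317 0.01864783 0.76985731] [-2.12855169  2.18291997 -0.12080233]
{'time': 0.1, 'joints': array([ 9.32522222e-01,  5.28366459e-01,  1.43375447e+00, -3.53330734e-05,
        1.18135797e+00, -1.78517834e-01]), 'qvel': array([ 0.00021962, -0.00285059, -0.00422151, -0.00082172,  0.00213012,
        0.00058664]), 'tau': array([-4.44423949e-04, -4.40984309e+01, -1.77150142e+01,  6.35129353e-02,
        5.34192973e-02, -1.09102871e-05]), 'tool_pos': array([0.27693784, 0.55958387, 0.22167987]), 'tool_rot': array([-7.15655052e-01, -3.05825391e+00,  2.73899248e-03]), 'force': array([-0.30776791, -0.74380158,  0.77428113]), 'ft_torque': array([ 0.0028489 ,  0.00922013, -0.02901176]), 'finger_force': 0.0, 'gripper_width': 0.0871990818294974}
```

View pics/scene1.png

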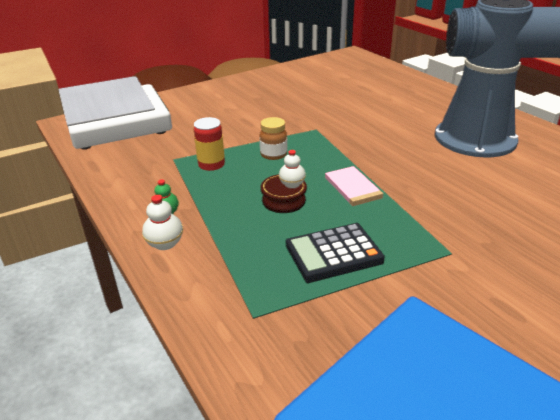

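View pics/top1.png

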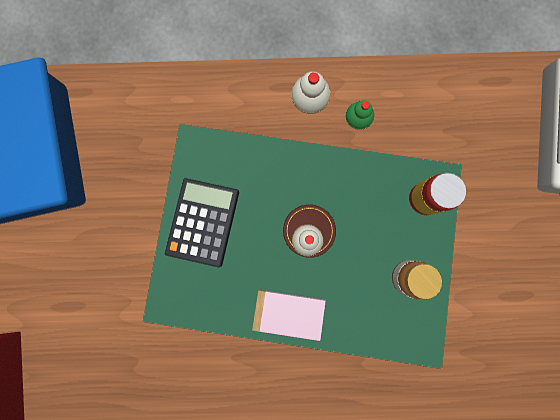

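Scene: white gourd on the stand at (291,172), a larger white one at (161,225) and a green one at (164,198). In the top view they are at (309,240), (311,92) and (360,114). The one meant is the small white one on the brown stand, because the green one is excluded and the other white one is bigger. I'll confirm that in a crop and measure.

```bash
cat > meas.py <<'E'
from h import *
from scipy.optimize import least_squares
def circ(p):
    r=least_squares(lambda q:np.hypot(p[:,0]-q[0],p[:,1]-q[1])-q[2],[*p[:,:2].mean(0),.03],loss="soft_l1",f_scale=.001).x
    return np.round(r*1000,1)
def measure(fs,c0=(0.455,-0.02),rad=.07):
    for f in fs:
        P=cloud(f).reshape(-1,3);I=f["frame"].reshape(-1,3).astype(int)
        m=(np.hypot(P[:,0]-c0[0],P[:,1]-c0[1])<rad)&(P[:,2]>.012);P=P[m];I=I[m]
        s=I.max(1)-I.min(1)
        white=(s<40)&(I.min(1)>90)
        W=P[white&(P[:,2]>.05)]
        print("white n",len(W),"zmax",P[:,2].max())
        for a,b in((.058,.064),(.064,.072),(.096,.108)):
            q=W[(W[:,2]>a)&(W[:,2]<b)]
            if len(q)>8: print("  z",a,b,len(q),circ(q))
        red=(I[:,0]>150)&(I[:,1]<70)&(P[:,2]>.09)
        if red.sum(): print("  stopper",P[red].mean(0),P[red][:,2].max())
        brass=(I[:,0]-I[:,2]>55)&(I[:,1]-I[:,2]>20)&(P[:,2]<.055)&(P[:,2]>.035)
        print("  brass",brass.sum(),circ(P[brass]) if brass.sum()>8 else "",P[brass][:,2].mean() if brass.sum() else "")
        top=(~white)&(P[:,2]>.038)&(P[:,2]<.050)
        q=P[top]
        if len(q)>9: print("  top n",len(q),"z",np.median(q[:,2]),"enclosing",cv2.minEnclosingCircle((q[:,:2]*1000).astype(np.float32)))
E
python3 - <<'E'
import pickle
from meas import *
fs=[pickle.load(open(n+".pkl","rb")) for n in("top","scene")]
C=cloud(fs[0]);
for n,u,v in(("gtop",309,240),("standrim",300,215),("pad",260,190),("big",314,78),("calc",205,225),("can",447,190),("jar",425,282),("rec",290,315)):print(n,C[v,u].round(3))
measure(fs,C[232,309,:2])
a=fs[0]["frame"][180:290,245:375];b=fs[1]["frame"][140:250,225:355]
cv2.imwrite("pics/c1.png",cv2.resize(np.hstack([a,b])[...,::-1],None,fx=3,fy=3,interpolation=cv2.INTER_CUBIC))
E
```

```text
gtop [ 0.563 -0.025  0.123]
standrim [ 0.612 -0.015  0.043]
pad [0.668 0.062 0.006]
big [ 0.852 -0.044  0.112]
calc [0.599 0.168 0.027]
can [ 0.643 -0.264  0.117]
jar [ 0.487 -0.224  0.093]
rec [0.424 0.009 0.014]
white n 828 zmax 0.7698573058123054
  z 0.064 0.072 15 [564.7 -25.4  27.6]
  z 0.096 0.108 52 [564.5 -25.3  16.3]
  stopper [ 0.56445145 -0.02413188  0.14552251] 0.7698573058123054
  brass 188 [583.2 -31.2  42.5] 0.04521940972400795
  top n 1413 z 0.04490481957396497 enclosing ((582.7473754882812, -31.076719284057617), 49.72141647338867)
white n 545 zmax 0.1266417128873849
  z 0.058 0.064 33 [566.3 -29.2  26.3]
  z 0.064 0.072 44 [566.5 -27.6  27.1]
  z 0.096 0.108 78 [566.1 -28.6  16. ]
  stopper [ 0.56871834 -0.02403096  0.12391939] 0.1266417128873849
  brass 164 [584.7 -33.   42. ] 0.04520272134166211
  top n 779 z 0.04500221449661823 enclosing ((586.5164794921875, -33.44049072265625), 50.9193000793457)
```

View pics/c1.png

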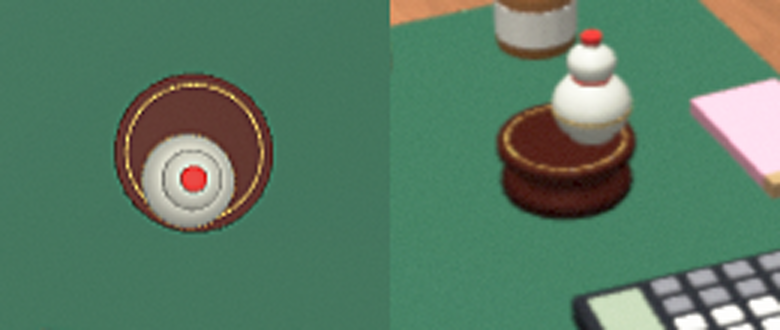

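The crop confirms it: the white bottle with the red stopper sits on the brown stand with the brass ring, at about (565,-27) mm. The stand centre is at about (584,-32), so the push is about 19 mm along heading -15.7°. I'll go to a point behind the bottle at a safe height, shutting the fingers on the way.

Call:
send_rows(
  translation=[
    [-45, -41, 0],
    [-90, -82, 0],
    [-135, -123, 0],
    [-180, -164, 0],
    [-225, -205, 0],
    [-270, -246, 0],
    [-315, -287, 0],
    [-360, -328, 0],
    [-405, -370, 0],
    [-452, -411, 0],
  ],
  spin=[-1, -2, -3, -4, -5, -6, -7, -8, -9, -10.7],
  hand=[-1, -1, -1, -1, -1, -1, -1, -1, -1, -1],
)

```text
time: 1.35
tool_pos: [0.5001, -0.0107, 0.2224]
tool_rot: [-0.427, -3.112, -0.001]
force: [1.6, 0.1, 0.2]
gripper_width: 0.0018
finger_force: 0.0
```

Call:
send_rows(
  translation=[
    [0, 0, 0],
    [0, 0, 0],
    [0, 0, 0],
  ],
  spin=[0, 0, 0],
  hand=[-1, -1, -1],
)

```text
time: 1.72
tool_pos: [0.499, -0.0074, 0.2223]
tool_rot: [-0.425, -3.111, -0.001]
force: [-0.0, 0.3, 0.9]
gripper_width: 0.0004
finger_force: 0.0
```

Call:
send_rows(
  translation=[
    [0, 0, 40],
    [0, 0, 80],
    [0, 0, 120],
    [0, 0, 145],
    [0, 0, 160],
    [0, 0, 160],
    [0, 0, 160],
  ],
  spin=[0, 0, 0, 0, 0, 0, 0],
  hand=[-1, -1, -1, -1, -1, -1, -1],
)

```text
time: 2.6
tool_pos: [0.5007, -0.0086, 0.0634]
tool_rot: [0.426, 3.111, -0.0]
force: [-0.3, 0.6, -0.3]
gripper_width: 0.0
finger_force: 0.0
```

```bash
python3 - <<'E'
from meas import *
s=ctrl.read_state();print(s["tool_pos"],R.from_rotvec(s["tool_rot"]).as_matrix().round(3),s["force"])
f=grab("scene");save(f,"s2.png",(180,80,460,290),2.8)
measure([f],(0.584,-.032),.055)
C=cloud(f);P=C.reshape(-1,3)
# finger extents near z .06-.11, before gourd
m=(P[:,2]>.062)&(P[:,2]<.10)&(abs(P[:,0]-.5)<.04)&(abs(P[:,1]+.008)<.04)
u=np.array([.963,-.268]);q=P[m][:,:2]-s["tool_pos"][:2]
if m.sum():print(m.sum(),"along",np.percentile(q@u,[2,50,98]),"across",np.percentile(q@[.268,.963],[2,98]))
E
```

```text
[ 0.50065897 -0.00859256  0.06339702] [[-0.963  0.269  0.002]
 [ 0.269  0.963 -0.   ]
 [-0.002  0.    -1.   ]] [-0.26902363  0.64514694 -0.27934534]
white n 640 zmax 0.39422173080200795
  z 0.058 0.064 36 [565.  -31.   28.4]
  z 0.064 0.072 43 [566.  -28.3  27.3]
  z 0.096 0.108 80 [566.4 -28.3  15.9]
  stopper [ 0.56950018 -0.02338468  0.12362396] 0.12558609347571892
  brass 174 [584.7 -33.3  42.4] 0.04523629939542739
  top n 774 z 0.04487718285797737 enclosing ((586.1994018554688, -34.000492095947266), 51.49299240112305)
126 along [-0.00625294  0.00982583  0.01455354] across [-0.0089512   0.01017837]
```

View pics/s2.png

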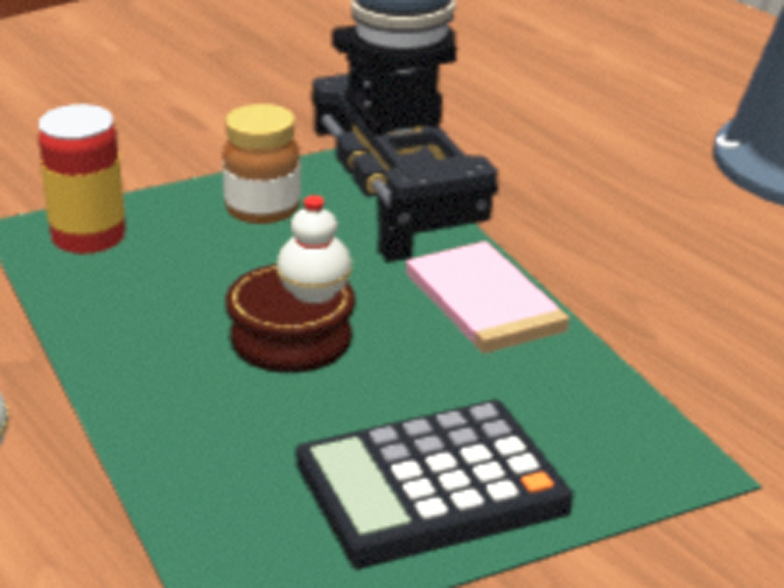

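The picture shows the closed fingers at (395,250) in the crop, standing behind the gourd at (315,265) in line with the push. The body clears the stopper. I'll approach and tap slowly, stopping short of the full distance.

Call:
send_rows(
  translation=[
    [-8, 0, 2],
    [-16, 0, 2],
    [-20, 0, 2],
    [-22, 0, 2],
    [-23.5, 0, 2],
    [-25, 0, 2],
    [-26.5, 0, 2],
    [-28, 0, 2],
    [-29.5, 0, 2],
    [-31, 0, 2],
  ],
  spin=[0, 0, 0, 0, 0, 0, 0, 0, 0, 0],
  hand=[-1, -1, -1, -1, -1, -1, -1, -1, -1, -1],
)

```text
time: 3.9
tool_pos: [0.5296, -0.0171, 0.0605]
tool_rot: [-0.427, -3.112, -0.0]
force: [-0.0, -1.2, -0.0]
gripper_width: 0.0007
finger_force: 0.3
```

Call:
send_rows(
  translation=[
    [-1.2, 0, 0],
    [-2.4, 0, 0],
    [-3.6, 0, 0],
    [-4.8, 0, 0],
    [-6, 0, 0],
    [-7.2, 0, 0],
    [-8.4, 0, 0],
    [-9.5, 0, 0],
    [-10, 0, 0],
    [-10, 0, 0],
  ],
  spin=[0, 0, 0, 0, 0, 0, 0, 0, 0, 0],
  hand=[-1, -1, -1, -1, -1, -1, -1, -1, -1, -1],
)

```text
time: 5.15
tool_pos: [0.5395, -0.0199, 0.0605]
tool_rot: [0.428, 3.112, -0.0]
force: [-1.1, -0.0, -0.5]
gripper_width: 0.0006
finger_force: 0.1
```

```bash
python3 - <<'E'
from meas import *
s=ctrl.read_state();print(s["tool_pos"],s["force"])
f=grab("scene");g=grab("top");save(f,"s3.png",(220,120,360,225),4)
measure([f,g],(0.584,-.032),.055)
E
```

```text
[ 0.53954251 -0.01989475  0.06054885] [-1.09211148 -0.04376222 -0.54339261]
white n 1356 zmax 0.4190824449927878
  z 0.058 0.064 36 [578.7 -32.7  26.3]
  z 0.064 0.072 50 [578.3 -32.5  27.3]
  z 0.096 0.108 80 [578.7 -32.9  16.5]
  stopper [ 0.58090467 -0.02787178  0.12415613] 0.12761785839985185
  brass 170 [584.6 -33.5  42.5] 0.045298419414709586
  top n 726 z 0.04481042613542502 enclosing ((586.7221069335938, -32.99709701538086), 51.74774169921875)
white n 2520 zmax 0.4209045397224125
  brass 89 [583.3 -31.1  42.6] 0.04486829944519339
  top n 466 z 0.0446968329388005 enclosing ((582.8634033203125, -30.990646362304688), 49.78794860839844)
```

View pics/s3.png

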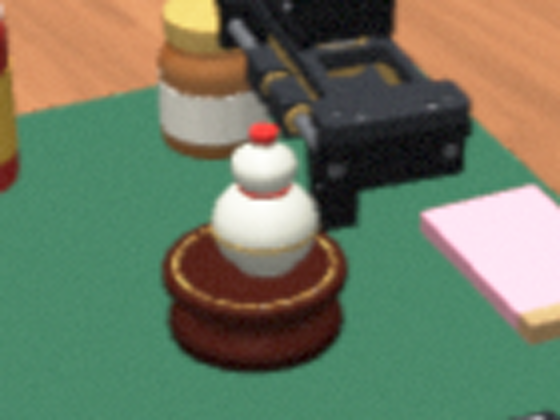

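The gourd is upright and has moved about 13 mm, and the stand is still where it was. About 6 mm remains. I'll push 5.5 mm slowly, then back off and measure from both cameras.

Call:
send_rows(
  translation=[
    [-1.2, 0, 0],
    [-2.4, 0, 0],
    [-3.6, 0, 0],
    [-4.5, 0, 0],
    [-5.2, 0, 0],
    [-5.5, 0, 0],
    [-5.5, 0, 0],
    [-4, 0, 0],
    [5, 0, 0],
    [25, 0, 0],
  ],
  spin=[0, 0, 0, 0, 0, 0, 0, 0, 0, 0],
  hand=[-1, -1, -1, -1, -1, -1, -1, -1, -1, -1],
)

```text
time: 6.5
tool_pos: [0.5156, -0.0132, 0.0607]
tool_rot: [0.428, 3.111, -0.0]
force: [-0.6, 0.3, -0.2]
gripper_width: 0.0002
finger_force: 0.0
```

Call:
send_rows(
  translation=[
    [25, 0, 0],
    [45, 0, 0],
    [50, 0, -40],
    [50, 0, -90],
    [50, 0, -90],
  ],
  spin=[0, 0, 0, 0, 0],
  hand=[-1, -1, -1, -1, -1],
)

```text
time: 7.12
tool_pos: [0.4692, 0.0, 0.1537]
tool_rot: [0.426, 3.104, -0.001]
force: [-0.6, 0.3, 0.1]
gripper_width: 0.0006
finger_force: 0.0
```

```bash
python3 - <<'E'
from meas import *
s=ctrl.read_state();print(s["tool_pos"],s["force"])
f=grab("scene");g=grab("top")
cv2.imwrite("pics/c4.png",cv2.resize(np.hstack([g["frame"][180:290,245:375],f["frame"][120:230,225:355]])[...,::-1],None,fx=3,fy=3,interpolation=cv2.INTER_CUBIC))
measure([f,g],(0.584,-.032),.055)
E
```

```text
[4.69175780e-01 4.38681070e-05 1.53653118e-01] [-0.56660156  0.25796373  0.12071978]
white n 553 zmax 0.1268814903440384
  z 0.058 0.064 36 [584.1 -33.4  25.7]
  z 0.064 0.072 42 [584.  -34.7  27.6]
  z 0.096 0.108 76 [584.4 -33.7  16. ]
  stopper [ 0.58618913 -0.02887163  0.123695  ] 0.12627062028790437
  brass 165 [584.5 -33.7  42.5] 0.04525371019675122
  top n 713 z 0.04484631516721227 enclosing ((585.5040893554688, -32.9339485168457), 50.75627136230469)
white n 663 zmax 0.12769793572567023
  z 0.064 0.072 10 [582.7 -30.9  27.6]
  z 0.096 0.108 43 [582.1 -30.8  16.4]
  stopper [ 0.58244294 -0.03085535  0.1245919 ] 0.12690187892876026
  brass 244 [583.5 -31.3  42.3] 0.04490917531085968
  top n 1416 z 0.04486715592917273 enclosing ((582.8524169921875, -31.045339584350586), 49.856536865234375)
```

View pics/c4.png

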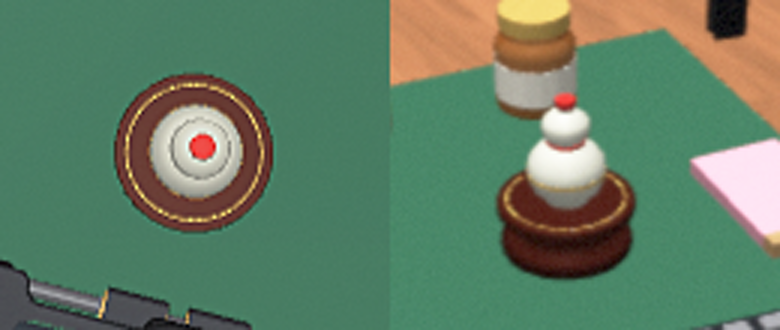

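The gourd stands upright, centred on the stand to within about 1 mm in both views. The stand hasn't moved and the arm is clear, so I'm handing in.

```bash
python3 -c "
from rig import ctrl
print(ctrl.hand_in())"
```

```text
the job is handed in; nothing more can be done
None
```

The small white gourd bottle is upright and back in the middle of its stand, within about 1 mm in both camera views; the stand did not move, the arm touched nothing else, and the job is handed in.

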